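Open the squeeze-and-turn cap of a colourant canister

TASK

Open the white-and-blue colourant canister: squeeze the two orange tabs of its black safety cap together and, keeping them squeezed, turn the cap anticlockwise (seen from above) until it comes free of the neck. Lift it off and set it down upright, without dropping it, on the floor of the aluminium tray; let go of it and leave the other things on the bench where they are.

Things in the scene. Friction and masses are not known exactly. Their poses are not given: they have to be found in the camera images.
- cap_grip (a point): Grip centre of the loose black safety cap: on its axis, midway between its two upright orange tabs, 52 mm above its underside (155 mm above the bench at the start). z is up, y runs across the tabs. Tabs: plates 26 mm wide (along x), 5 mm thick, 21 to 72 mm above the cap's underside, 54 mm over their outer faces. While turning keep the fingertips over 27 mm above the cap's underside.
- cap: The same cap: origin under its centre, same axes. Disc and skirt 66 mm across, 20 mm high, 0.1 to 0.25 kg. At the start it is locked on the neck of a fixed round white-and-blue canister, 136 mm across (foot 170 mm), shoulder 100 mm above the bench; its underside is then at 103 mm. Four steel blocks stand around it, 36 to 46 mm from the axis, tops 25 mm above its underside.
- tab_a (a joint): Inward travel of the orange tab on the cap's +y side: 0 released, 0.007 m fully in. Springs: 3 N at first, 8 N fully in; 25 to 50 N of grip brings both tabs to their stops, then 40 mm over their outer faces. Keep gripping while turning and lifting. Closing fingers may press the cap down on its seat: ease that off before judging a lift.
- tab_b (a joint): The same for the tab on the -y side. At the foot of each tab an orange tongue (12 mm wide, 21 to 25 mm above the underside) reaches 40 mm out from the axis; released, it is trapped between two of the steel blocks, with some play, so the cap cannot turn; fully in, it passes inside them.
- cap_lug (a point): One of the cap's two inner lugs (at +x and -x), hooked under the neck's flange: 2 mm vertical play. Turned anticlockwise with both tabs in, the cap lifts off only in a window about 15 degrees wide, its middle 30 to 85 degrees from the start angle, not measurable beforehand; short of or past it, it stays hooked. Turn some 5 degrees at a time and try lifting gently (about 7 N).
- tray_in (a point): Centre of the inner floor (5 mm above the bench) of the fixed aluminium tray, 200 mm (its x) by 160 mm (its y) outside, walls 5 mm thick and 20 mm high in all.
- tin: Bystander: paint tin with a red label, 86 mm diameter, 100 mm high, origin under its centre. Not to be disturbed.
- mug: Bystander: blue mug, 80 mm diameter, 90 mm high, handle on its +y side, origin under its centre. Not to be disturbed.
- brush: Bystander: paint brush 200 mm long lying along its x axis. Not to be disturbed.
- thinner: Bystander: bottle with yellow label and red cap, 70 mm diameter, 190 mm high, origin under its centre. Not to be disturbed.
Not all that is in view belongs to the job. Leave any purple look-alike of the cap alone.

How it is judged (in metres and radians):
On the way:
1. the cap is lifted clear of the neck, at least 25 mm above its seat (height (world z) of cap_grip above 0.18 m), for 0.1 s.
At the end, for the whole second after the job is handed in: the cap stands upright (within 6 degrees) and at rest on the tray's floor (its underside within 5 mm of it), wholly between the tray's walls, released (x of cap in the frame of tray_in between -0.075 and 0.075 m and y of cap in the frame of tray_in between -0.055 and 0.055 m and height (world z) of cap below 0.01 m and angle between cap's own z axis and vertical below 0.1 rad and linear speed of cap below 0.02 m/s); the robot touches nothing.
It fails at once if the cap is dropped (falls freely for more than about 20 mm) (linear speed of cap above 0.6 m/s and contact force between the fingers and cap below 0.05 N).
It fails at once if a bystander (tin, mug, brush or bottle) is moved by more than 30 mm (distance of any of tin, mug, brush, thinner from where it was at the start of the episode above 0.03 m).
It also fails if it takes over 72 s, if anything falls off the work surface, if the arm or the gripper's body presses on something with over 40 N, if the wrist force passes 120 N, or if a joint passes its speed limit or range.

ROBOT

A 6-joint arm with a two-finger parallel gripper is mounted at the origin on the work surface. World frame = base frame: x ahead of the robot, y to its left, z up, the work surface at z = 0. Lengths are in m, angles in degrees, forces in N, time in s.
With the tool pointing down it reaches from about 0.4 to 0.825 m from the base axis. Payload 7 kg.
Tool frame: the origin (TCP) lies midway between the tips of the shut fingers; the grasp point (between the pads) lies 19 mm behind it; z points along the fingers, y is the line along which they close (so a half turn about z gives the same grasp; the last joint's range is limited). The gripper opens to 88 mm and grips with 3 to 60 N. Pads are 19 mm wide; open, the fingers measure 130 mm over their backs; the gripper's body (78 mm by 193 mm) begins 47 mm behind the grasp point.
Start: joints at [-57.462, 20.546, 0.682, 0, -70.136, -16.507], TCP at [0.186, -0.649, 0.227] pointing down, gripper open.
Joint ranges: [-176.03, 176.03], [-82.01, 121.73], [-58.28, 71.71], [-173.87, 95.51], [-174.79, -0.11], [-173.66, 173.66]. Speed limits (degrees/s): [136.94, 136.94, 172.46, 180, 180, 180].

INTERFACE

Orientations are given as [roll, pitch, yaw] about the fixed x, y, z axes, in that order (R = Rz(yaw) Ry(pitch) Rx(roll)).
In Python, from plant import r gives the robot as it stands. The module is installed in compiled form; this text tells all that it offers.
- The arm moves only by the tool play_rows, never from a script. Its argument "rows" is a list of rows, each an object with "slide": the shift along the tool's x, y, z as a fraction of full scale, a list of three; "delta_rot": the turn, a rotation vector about the tool's x, y, z as a fraction of full scale, a list of three; "fingers": the opening, from -1 (shut) to 1 (fully open). In form: [{"slide": [x, y, z], "delta_rot": [rx, ry, rz], "fingers": fingers}, ...]. A call has 1 to 8 rows; each row shifts and turns the commanded pose from where the row before left it, along the tool's axes as they then stand; what a row does not reach is not made up. Full scale, the value 1, is 0.15 m for a shift and 0.08 rad for a turn. A row lasts 1/8 s, in which the tool goes at most 62.5 mm and 10.7 degrees, less where a joint would pass 70% of its speed; a pose out of reach is approached as far as the arm can. A call with a number of a shift or a turn outside -1 to 1 is refused whole. A call with a gripper value outside its range is refused whole. The fingers move at their own pace and stop on an object; "squeeze" is the grip in N (left out, the last holds). Time passes only in rows, so rows that do not move let the fingers close. It gives the time, the measured TCP pose, the force, the opening and the grip force at its end, in the units of the state.
- r.get_state(): the state, without advancing time (a new reading comes with each control period).
- r.capture(name): name is "scene" or "side" or "wrist"; returns a dict with "image" (400x640x3 uint8, blue, green, red), "fx", "fy", "cx", "cy" (pixels), "R" (3x3) and "t" (3): a world point X has camera coordinates R X + t; the wrist camera has in their place "T_tool_cam" (4x4, takes a point from camera to tool coordinates, whose origin is the TCP and whose axes are the flange's). Camera axes: x right, y down, z forward; pixel columns grow to the right and rows downward; lengths in m; the calibration is good to about 2 mm. A picture is of the moment at which its call begins: read the wrist's pose just before it. There is no depth.
- r.close_job(): hands the job in; it is judged then, once.
The state is a dict: "time_s": time; "joints": joint angles; "qd": joint speeds; "joint_torque": joint torques, N m; "tcp_pos": TCP position; "eef_rot": TCP orientation; "contact_force": force on the tool from outside, world axes, zero at the start; "moment": the same for the moment, N m; "gripper_width": finger opening in m; "gripper_force": force on a finger pad.
Only numpy, scipy, OpenCV 4.12 (cv2) and the standard library are available. Lean on these libraries where they do the work, as an engineer would, in place of code of your own. Each camera call takes 0.05 s, during which the arm holds its last target. There are 200 camera calls.

## Working session

There is one attempt and no reset: what is moved stays moved. The work goes in short steps, Python scripts to look and compute and a tool call to move; the robot and the scene stay as the last step left them, time stands still between calls to the robot, and variables do not carry over. Pictures are saved under pics/ and viewed, at most 10 in all, crops included, and the job is handed in when it is done.

Besides the shell and the picture viewer there is one more tool, called after "Request:" as a command line: name --argument value ..., lists and objects as JSON in quotes. play_rows: Moves the arm, as the interface text tells. Shift numbers are shares of 0.15 m and turn numbers shares of 0.08 rad, none past 1 either way. Its arguments: {"type":"object","properties":{"rows":{"type":"array"},"squeeze":{"type":"number"}},"required":["rows"]}

```bash
mkdir -p pics; cat > h.py <<'E'
import numpy as np, cv2
from plant import r
def ray(c,u,v):
    d=c["R"].T@np.array([(u-c["cx"])/c["fx"],(v-c["cy"])/c["fy"],1.]); return -c["R"].T@c["t"],d
def onz(c,u,v,z):
    o,d=ray(c,u,v); return o+d*(z-o[2])/d[2]
def proj(c,X):
    p=c["R"]@np.array(X)+c["t"]; return c["fx"]*p[0]/p[2]+c["cx"],c["fy"]*p[1]/p[2]+c["cy"]
E
python3 - <<'E'
from h import *
s=r.get_state(); print(s)
a=r.capture("scene");b=r.capture("side")
import pickle; pickle.dump((a,b),open("cams.pkl","wb"))
for n,c in(("scene",a),("side",b)):
    cv2.imwrite(f"pics/{n}.png",c["image"]); print(n,c["fx"],-c["R"].T@c["t"],c["R"][2])
E
```

```text
{'time_s': 0.0, 'joints': array([-5.74603518e+01,  2.05898176e+01,  6.32785191e-01, -2.11454134e-02,
       -7.01356261e+01, -1.65086736e+01]), 'qd': array([-0.1081009 ,  0.0291614 , -0.01808584, -0.08744724,  0.00922603,
       -0.06006002]), 'joint_torque': array([-6.23352043e-04, -5.82719493e+01,  2.93066007e+01,  6.99758694e+00,
        6.94809831e-03, -1.70301364e-04]), 'tcp_pos': array([ 0.18626453, -0.64826984,  0.22563021]), 'eef_rot': array([ 1.79905512e+02, -7.27396444e-03, -1.63976221e+02]), 'contact_force': array([-0.07394397,  0.18346384,  0.30121412]), 'moment': array([0.00013892, 0.01138085, 0.00478571]), 'gripper_force': 0.0, 'gripper_width': 0.08748776970876222}
scene 365.86886143952734 [0.9573107  0.72383836 0.96909192] [-0.36367426 -0.59798012 -0.71425542]
side 370.3880159288109 [0.22934656 0.7919487  1.01112554] [ 0.25251371 -0.63096145 -0.73356968]
```

View pics/scene.png

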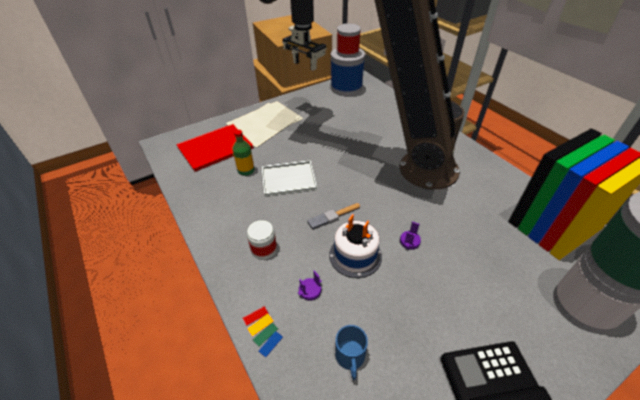

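View pics/side.png

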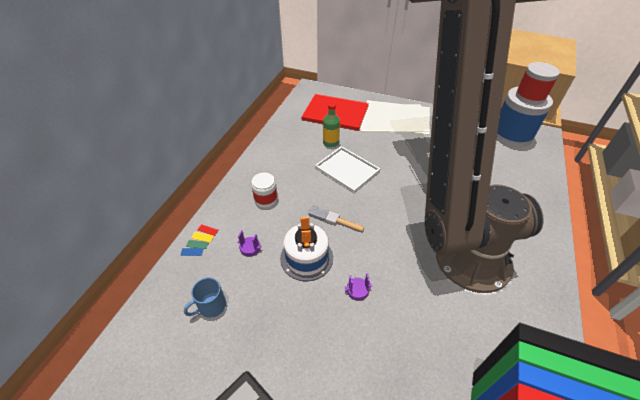

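The white-and-blue canister with the black, orange-tabbed cap is at scene (357,240) / side (306,240). The purple look-alikes are at scene (410,236) and (310,287) and are left alone. The tray is at scene (289,178) / side (347,169). Next I enlarge the cap and measure.

```bash
python3 - <<'E'
from h import *; import pickle
cs=pickle.load(open("cams.pkl","rb"))
boxes=[(320,205,75,75),(270,205,75,75)]; tb=[(250,150,80,55),(305,140,85,60)]
out=[]
for c,(x,y,w,h),(p,q,k,l) in zip(cs,boxes,tb):
    im=c["image"]; cr=im[y:y+h,x:x+w]; hsv=cv2.cvtColor(cr,cv2.COLOR_BGR2HSV)
    m=cv2.inRange(hsv,(4,150,120),(20,255,255))
    n,_,st,ce=cv2.connectedComponentsWithStats(m)
    for i in range(1,n):
        if st[i,4]>8: print("orange",st[i],ce[i]+[x,y],onz(c,*(ce[i]+[x,y]),.15))
    g=cv2.cvtColor(im[q:q+l,p:p+k],cv2.COLOR_BGR2GRAY); m=(g>195).astype(np.uint8)
    cn=max(cv2.findContours(m,0,2)[0],key=cv2.contourArea)
    rc=cv2.minAreaRect(cn); ap=cv2.approxPolyDP(cv2.convexHull(cn),4,True)[:,0]+[p,q]
    for a in ap: print("tray",a,onz(c,*a,.02))
    out.append(cv2.resize(cr,(400,400),interpolation=cv2.INTER_CUBIC))
cv2.imwrite("pics/crop.png",np.hstack(out))
E
```

```text
orange [18  0 21 10 71] [347.98591549 209.09859155] [0.48683855 0.11613153 0.15      ]
orange [26 10  8 14 38] [349.65789474 221.07894737] [0.51077395 0.15858376 0.15      ]
orange [43 16  8 17 56] [366.16071429 229.89285714] [0.49031294 0.21217304 0.15      ]
tray [311 166] [ 0.399928   -0.25376291  0.02      ]
tray [314 186] [ 0.45087136 -0.14772988  0.02      ]
tray [264 192] [ 0.62435089 -0.22157383  0.02      ]
tray [265 169] [ 0.56295788 -0.33809896  0.02      ]
orange [31 12  9 12 89] [304.69662921 222.87640449] [0.50969958 0.16302095 0.15      ]
orange [ 31  25  10  17 131] [305.97709924 236.98473282] [0.48675107 0.20963399 0.15      ]
tray [315 164] [ 0.62611393 -0.222167    0.02      ]
tray [341 146] [ 0.56475333 -0.3638      0.02      ]
tray [379 168] [ 0.38369282 -0.28890068  0.02      ]
tray [353 189] [ 0.44512857 -0.14394316  0.02      ]
```

View pics/crop.png

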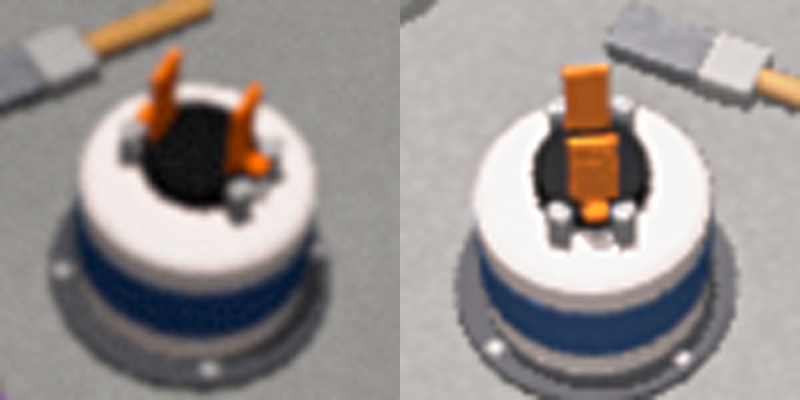

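The crop confirms the target: black cap with two orange tabs on the white/blue canister, each tongue between steel blocks. The tabs are about 54 mm apart with centre ≈ (0.4995, 0.186) and yaw ≈ 23.5°. The tray is ≈ (0.508, -0.248), yaw ≈ -23°. Raising and moving over.

Request:
play_rows --rows '[{"slide": [0, 0, -0.35], "delta_rot": [0, 0, 0], "fingers": 1}, {"slide": [0, 0, -0.3], "delta_rot": [0, 0, 0], "fingers": 1}, {"slide": [-0.33, 0.21, 0], "delta_rot": [0, 0, 0], "fingers": 1}, {"slide": [-0.33, 0.21, 0], "delta_rot": [0, 0, 0], "fingers": 1}, {"slide": [-0.33, 0.21, 0], "delta_rot": [0, 0, 0], "fingers": 1}, {"slide": [-0.33, 0.21, 0], "delta_rot": [0, 0, 0], "fingers": 1}, {"slide": [-0.33, 0.21, 0], "delta_rot": [0, 0, 0], "fingers": 1}, {"slide": [-0.33, 0.21, 0], "delta_rot": [0, 0, 0], "fingers": 1}]' --squeeze 40

```text
time_s: 1.1
tcp_pos: [0.4205, -0.3833, 0.3239]
eef_rot: [180.0, -0.0, -164.0]
contact_force: [0.4, -0.4, 0.2]
gripper_width: 0.0872
gripper_force: 0.0
```

Request:
play_rows --rows '[{"slide": [-0.155, 0.35, 0], "delta_rot": [0, 0, 0], "fingers": 1}, {"slide": [-0.155, 0.35, 0], "delta_rot": [0, 0, 0], "fingers": 1}, {"slide": [-0.155, 0.35, 0], "delta_rot": [0, 0, 0], "fingers": 1}, {"slide": [-0.155, 0.35, 0], "delta_rot": [0, 0, 0], "fingers": 1}, {"slide": [-0.155, 0.35, 0], "delta_rot": [0, 0, 0], "fingers": 1}, {"slide": [-0.155, 0.35, 0], "delta_rot": [0, 0, 0], "fingers": 1}, {"slide": [-0.155, 0.35, 0], "delta_rot": [0, 0, 0], "fingers": 1}, {"slide": [-0.155, 0.35, 0], "delta_rot": [0, 0, 0], "fingers": 1}]'

```text
time_s: 2.1
tcp_pos: [0.4821, 0.0719, 0.3241]
eef_rot: [180.0, 0.0, -164.0]
contact_force: [0.9, 0.6, 0.0]
gripper_width: 0.0877
gripper_force: 0.0
```

Request:
play_rows --rows '[{"slide": [-0.155, 0.35, 0], "delta_rot": [0, 0, 0], "fingers": 1}, {"slide": [-0.155, 0.35, 0], "delta_rot": [0, 0, 0], "fingers": 1}, {"slide": [0, 0, 0.1], "delta_rot": [0, 0, -0.8], "fingers": 1}, {"slide": [0, 0, 0.1], "delta_rot": [0, 0, -0.84], "fingers": 1}, {"slide": [0, 0, 0], "delta_rot": [0, 0, 0], "fingers": 1}]'

```text
time_s: 2.72
tcp_pos: [0.4974, 0.1835, 0.2927]
eef_rot: [-180.0, -0.2, -156.5]
contact_force: [0.7, 0.7, -0.3]
gripper_width: 0.0878
gripper_force: 0.0
```

```bash
cat >> h.py <<'E'
from scipy.spatial.transform import Rotation as Ro
def wrist():
    s=r.get_state(); c=r.capture("wrist"); T=np.eye(4); T[:3,:3]=Ro.from_euler("xyz",s["eef_rot"],degrees=True).as_matrix(); T[:3,3]=s["tcp_pos"]
    M=np.linalg.inv(T@c["T_tool_cam"]); c["R"]=M[:3,:3]; c["t"]=M[:3,3]; return s,c
E
python3 - <<'E'
from h import *
s,c=wrist(); print(s["tcp_pos"],s["eef_rot"],s["joints"],-c["R"].T@c["t"])
im=c["image"]; m=cv2.inRange(cv2.cvtColor(im,cv2.COLOR_BGR2HSV),(4,150,100),(20,255,255))
n,_,st,ce=cv2.connectedComponentsWithStats(m)
for i in range(1,n):
    if st[i,4]>30: print(st[i],ce[i],onz(c,*ce[i],.15),onz(c,*ce[i],.175))
cv2.imwrite("pics/w1.png",im)
E
```

```text
[0.49736033 0.18349829 0.2926957 ] [-1.79972022e+02 -1.65601818e-01 -1.56465684e+02] [ 4.14432831e+01  4.73740416e+00 -1.12295437e+01 -2.52555762e-02
 -7.41992347e+01 -1.07902014e+02] [0.4370592  0.15672119 0.45115372]
[349 183  15  15 122] [355.72131148 189.09016393] [0.48114482 0.20872872 0.15      ] [0.47748509 0.20441136 0.175     ]
[280 186  14  14  80] [286.525 191.875] [0.50763058 0.15417812 0.15      ] [0.50177216 0.15438923 0.175     ]
```

View pics/w1.png

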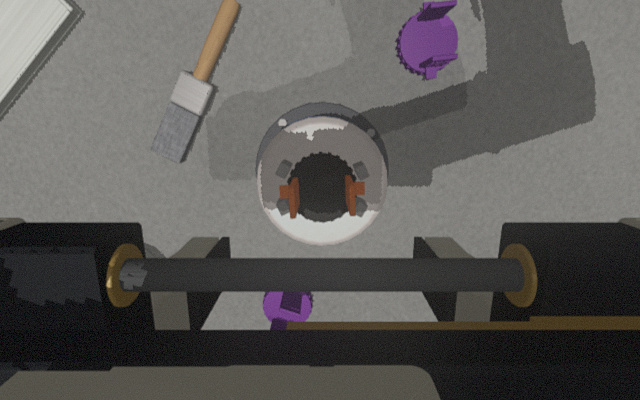

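The wrist view shows the cap at (322,187) with its tabs at columns ~293 and ~352 and tongues at ~283 and ~359, row 190. The tabs lie nearly parallel to the finger axis. Refining with the tongues (z ≈ 0.128).

```bash
python3 - <<'E'
from h import *
s,c=wrist(); im=c["image"]; h=cv2.cvtColor(im,cv2.COLOR_BGR2HSV)
m=cv2.inRange(h,(2,110,45),(22,255,255)); m[:165]=0; m[220:]=0; m[:,:265]=0; m[:,380:]=0
for y in range(170,218,3): print(y,np.flatnonzero(m[y]))
E
```

```text
170 []
173 []
176 [296 345 346 347 348 349 350]
179 [293 294 295 296 297 345 346 347 348 349 350 351 352]
182 [291 292 293 294 295 296 297 298 345 346 347 348 349 350 351 352 353 354
 355 356 357 358 359 360 361 362 363 364]
185 [280 281 282 283 284 285 286 287 288 289 290 291 292 293 294 295 296 297
 298 345 346 347 348 349 350 351 352 353 354 355 356 357 358 359 360 361
 362 363 364]
188 [280 281 282 283 284 285 286 287 288 289 290 291 292 293 294 295 296 297
 298 346 347 348 349 350 351 352 353 354 355 356 357 358 359 360 361 362
 363]
191 [280 281 282 283 284 285 286 287 288 289 290 291 292 293 294 295 296 297
 298 346 347 348 349 350 351 352 353 354 355 356 357 358 359 360 361 362
 363]
194 [281 282 283 284 285 286 287 288 289 290 291 292 293 294 295 296 297 298
 346 347 348 349 350 351 352 353 354 355]
197 [281 284 289 290 291 292 293 294 295 296 297 298 346 347 348 349 350 351
 352 353 354 355]
200 [289 290 291 292 293 294 295 296 297 298 299 346 347 348 349 350 351 352
 353 354 355]
203 [290 291 292 293 294 295 296 297 298 299 347 348 349 350 351 352 353 354
 355]
206 [290 291 292 293 294 295 296 297 298 348 349 350 351 352 353 354 355]
209 [290 291 292 293 294 295 296 297 349 350 351 352 353 354 355]
212 [291 292 293 294 295 350 351 352 353 354]
215 [291 292 293 294 295]
```

```bash
python3 - <<'E'
from h import *
s,c=wrist()
a=onz(c,279.5,190.3,.128);b=onz(c,364.3,187,.128)
d=b-a; m=(a+b)/2; print(a,b,np.linalg.norm(d),m,np.degrees(np.arctan2(d[1],d[0])))
R=Ro.from_euler("xyz",s["eef_rot"],degrees=True).as_matrix()
print("tool err",R.T@(m-s["tcp_pos"])/.15, s["tcp_pos"],R)
E
```

```text
[0.51566881 0.14762161 0.128     ] [0.48090296 0.21973396 0.128     ] 0.08005532309973312 [0.49828589 0.18367778 0.128     ] 115.73902387354592
tool err [-6.04761122e-04  6.22687775e-04  1.10931719e+00] [0.49822402 0.18359527 0.2943976 ] [[-9.17355176e-01 -3.98069683e-01  9.51563627e-05]
 [-3.98069694e-01  9.17355146e-01 -2.36036994e-04]
 [ 6.66699250e-06 -2.54408623e-04 -9.99999968e-01]]
```

Tongue span measures 80.05 mm against 80 expected. The position is right; it needs +2.2° of yaw, then straight down to z ≈ 0.138.

Request:
play_rows --rows '[{"slide": [0, 0, 0.3], "delta_rot": [0, 0, -0.48], "fingers": 1}, {"slide": [0, 0, 0.3], "delta_rot": [0, 0, 0], "fingers": 1}, {"slide": [0, 0, 0.3], "delta_rot": [0, 0, 0], "fingers": 1}, {"slide": [0, 0, 0.14], "delta_rot": [0, 0, 0], "fingers": 1}, {"slide": [0, 0, 0], "delta_rot": [0, 0, 0], "fingers": 1}, {"slide": [0, 0, 0], "delta_rot": [0, 0, 0], "fingers": 1}]'

```text
time_s: 3.62
tcp_pos: [0.4991, 0.1842, 0.1396]
eef_rot: [180.0, 0.1, -154.3]
contact_force: [0.6, 0.5, 0.7]
gripper_width: 0.0877
gripper_force: 0.0
```

Request:
play_rows --rows '[{"slide": [0, 0, 0], "delta_rot": [0, 0, 0], "fingers": -1}, {"slide": [0, 0, 0], "delta_rot": [0, 0, 0], "fingers": -1}, {"slide": [0, 0, 0], "delta_rot": [0, 0, 0], "fingers": -1}, {"slide": [0, 0, 0], "delta_rot": [0, 0, 0], "fingers": -1}, {"slide": [0, 0, 0], "delta_rot": [0, 0, 0], "fingers": -1}, {"slide": [0, 0, 0], "delta_rot": [0, 0, 0], "fingers": -1}]' --squeeze 40

```text
time_s: 4.38
tcp_pos: [0.4983, 0.1838, 0.1388]
eef_rot: [-180.0, 0.0, -154.2]
contact_force: [-1.9, 0.3, 6.0]
gripper_width: 0.0374
gripper_force: 40.0
```

Tabs are squeezed at 40 N (opening 37.4 mm). Easing off the down-press and turning the first 10°.

Request:
play_rows --rows '[{"slide": [0, 0, -0.006], "delta_rot": [0, 0, 0], "fingers": -1}, {"slide": [0, 0, 0], "delta_rot": [0, 0, -0.5], "fingers": -1}, {"slide": [0, 0, 0], "delta_rot": [0, 0, -0.5], "fingers": -1}, {"slide": [0, 0, 0], "delta_rot": [0, 0, -0.5], "fingers": -1}, {"slide": [0, 0, 0], "delta_rot": [0, 0, -0.5], "fingers": -1}, {"slide": [0, 0, 0], "delta_rot": [0, 0, 0], "fingers": -1}, {"slide": [0, 0, 0], "delta_rot": [0, 0, 0], "fingers": -1}]'

```text
time_s: 5.25
tcp_pos: [0.4981, 0.1837, 0.1389]
eef_rot: [-180.0, -0.0, -145.1]
contact_force: [0.5, -0.6, 0.3]
gripper_width: 0.0373
gripper_force: 40.0
```

```bash
python3 - <<'E'
from h import *
s,c=wrist(); print({k:np.round(s[k],3) for k in("tcp_pos","eef_rot","contact_force","moment","gripper_width")})
cv2.imwrite("pics/w2.png",cv2.resize(c["image"][130:300,200:440],(720,510),interpolation=cv2.INTER_CUBIC))
E
```

```text
{'tcp_pos': array([0.498, 0.184, 0.139]), 'eef_rot': array([-1.79999e+02, -6.00000e-03, -1.45135e+02]), 'contact_force': array([ 0.54 , -0.646,  0.325]), 'moment': array([-0.03 , -0.201,  0.007]), 'gripper_width': np.float64(0.037)}
```

View pics/w2.png

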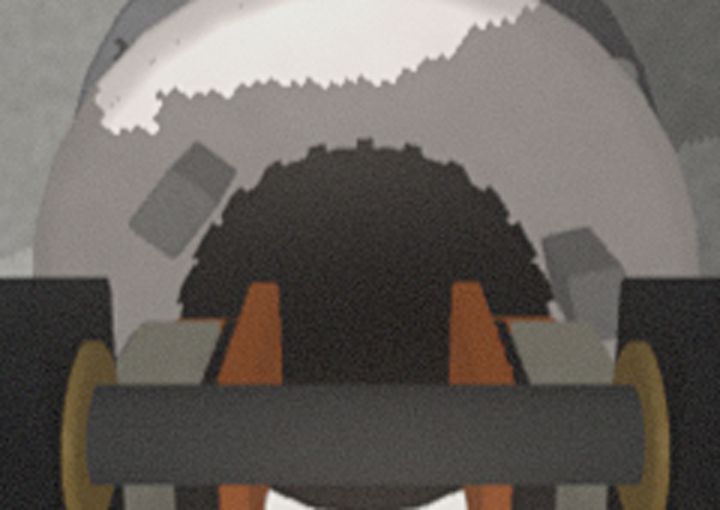

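The cap turns with the fingers: the blocks at crop (185,200) and (585,280) stayed behind, tabs are in, and the moment is ~0. Turning on to ~24°, then a first gentle lift.

Request:
play_rows --rows '[{"slide": [0, 0, 0], "delta_rot": [0, 0, -0.65], "fingers": -1}, {"slide": [0, 0, 0], "delta_rot": [0, 0, -0.65], "fingers": -1}, {"slide": [0, 0, 0], "delta_rot": [0, 0, -0.65], "fingers": -1}, {"slide": [0, 0, 0], "delta_rot": [0, 0, -0.65], "fingers": -1}, {"slide": [0, 0, 0], "delta_rot": [0, 0, -0.65], "fingers": -1}, {"slide": [0, 0, -0.02], "delta_rot": [0, 0, 0], "fingers": -1}, {"slide": [0, 0, 0], "delta_rot": [0, 0, 0], "fingers": -1}, {"slide": [0, 0, 0], "delta_rot": [0, 0, 0], "fingers": -1}]'

```text
time_s: 6.3
tcp_pos: [0.4975, 0.1834, 0.141]
eef_rot: [180.0, -0.1, -130.3]
contact_force: [1.6, 0.4, -11.0]
gripper_width: 0.037
gripper_force: 39.8
```

Hooked at 24° (rose 2 mm, 11 N). Reducing the pull a little and turning in 5° steps under gentle lift.

Request:
play_rows --rows '[{"slide": [0, 0, 0.006], "delta_rot": [0, 0, -0.55], "fingers": -1}, {"slide": [0, 0, 0], "delta_rot": [0, 0, -0.54], "fingers": -1}, {"slide": [0, 0, 0], "delta_rot": [0, 0, 0], "fingers": -1}, {"slide": [0, 0, 0], "delta_rot": [0, 0, 0], "fingers": -1}]'

```text
time_s: 6.8
tcp_pos: [0.4978, 0.1836, 0.141]
eef_rot: [180.0, -0.0, -125.3]
contact_force: [-0.5, -0.8, -5.6]
gripper_width: 0.0373
gripper_force: 39.9
```

Request:
play_rows --rows '[{"slide": [0, 0, 0], "delta_rot": [0, 0, -0.55], "fingers": -1}, {"slide": [0, 0, 0], "delta_rot": [0, 0, -0.54], "fingers": -1}, {"slide": [0, 0, 0], "delta_rot": [0, 0, 0], "fingers": -1}, {"slide": [0, 0, 0], "delta_rot": [0, 0, 0], "fingers": -1}]'

```text
time_s: 7.3
tcp_pos: [0.4979, 0.1836, 0.141]
eef_rot: [180.0, -0.0, -120.3]
contact_force: [-0.2, -0.8, -7.2]
gripper_width: 0.0371
gripper_force: 39.9
```

Request:
play_rows --rows '[{"slide": [0, 0, 0], "delta_rot": [0, 0, -0.55], "fingers": -1}, {"slide": [0, 0, 0], "delta_rot": [0, 0, -0.54], "fingers": -1}, {"slide": [0, 0, 0], "delta_rot": [0, 0, 0], "fingers": -1}, {"slide": [0, 0, 0], "delta_rot": [0, 0, 0], "fingers": -1}]'

```text
time_s: 7.8
tcp_pos: [0.4981, 0.1837, 0.141]
eef_rot: [180.0, -0.0, -115.3]
contact_force: [0.5, -0.1, -6.9]
gripper_width: 0.037
gripper_force: 39.9
```

Request:
play_rows --rows '[{"slide": [0, 0, 0], "delta_rot": [0, 0, -0.55], "fingers": -1}, {"slide": [0, 0, 0], "delta_rot": [0, 0, -0.54], "fingers": -1}, {"slide": [0, 0, 0], "delta_rot": [0, 0, 0], "fingers": -1}, {"slide": [0, 0, 0], "delta_rot": [0, 0, 0], "fingers": -1}]'

```text
time_s: 8.3
tcp_pos: [0.4981, 0.1837, 0.141]
eef_rot: [180.0, -0.0, -110.3]
contact_force: [-0.3, 0.4, -6.4]
gripper_width: 0.0371
gripper_force: 39.9
```

Request:
play_rows --rows '[{"slide": [0, 0, 0], "delta_rot": [0, 0, -0.55], "fingers": -1}, {"slide": [0, 0, 0], "delta_rot": [0, 0, -0.54], "fingers": -1}, {"slide": [0, 0, 0], "delta_rot": [0, 0, 0], "fingers": -1}, {"slide": [0, 0, 0], "delta_rot": [0, 0, 0], "fingers": -1}]'

```text
time_s: 8.8
tcp_pos: [0.4981, 0.1837, 0.141]
eef_rot: [180.0, -0.0, -105.3]
contact_force: [-0.6, -0.6, -8.2]
gripper_width: 0.0368
gripper_force: 39.9
```

Request:
play_rows --rows '[{"slide": [0, 0, 0], "delta_rot": [0, 0, -0.55], "fingers": -1}, {"slide": [0, 0, 0], "delta_rot": [0, 0, -0.54], "fingers": -1}, {"slide": [0, 0, 0], "delta_rot": [0, 0, 0], "fingers": -1}, {"slide": [0, 0, 0], "delta_rot": [0, 0, 0], "fingers": -1}]'

```text
time_s: 9.3
tcp_pos: [0.4981, 0.1837, 0.1411]
eef_rot: [-180.0, 0.0, -100.3]
contact_force: [-0.5, 0.2, -5.9]
gripper_width: 0.0369
gripper_force: 39.9
```

Request:
play_rows --rows '[{"slide": [0, 0, 0], "delta_rot": [0, 0, -0.55], "fingers": -1}, {"slide": [0, 0, 0], "delta_rot": [0, 0, -0.54], "fingers": -1}, {"slide": [0, 0, 0], "delta_rot": [0, 0, 0], "fingers": -1}, {"slide": [0, 0, 0], "delta_rot": [0, 0, 0], "fingers": -1}]'

```text
time_s: 9.8
tcp_pos: [0.4984, 0.1838, 0.1413]
eef_rot: [-180.0, 0.0, -95.3]
contact_force: [-0.7, 0.3, -4.4]
gripper_width: 0.0374
gripper_force: 39.9
```

Request:
play_rows --rows '[{"slide": [0, 0, 0], "delta_rot": [0, 0, -0.55], "fingers": -1}, {"slide": [0, 0, 0], "delta_rot": [0, 0, -0.54], "fingers": -1}, {"slide": [0, 0, 0], "delta_rot": [0, 0, 0], "fingers": -1}, {"slide": [0, 0, 0], "delta_rot": [0, 0, 0], "fingers": -1}]'

```text
time_s: 10.3
tcp_pos: [0.4984, 0.1839, 0.1414]
eef_rot: [-180.0, 0.0, -90.3]
contact_force: [-0.0, -0.1, -2.3]
gripper_width: 0.0372
gripper_force: 40.0
```

The force has dropped to about the cap's weight at 64°. Trying a lift of 2 mm.

Request:
play_rows --rows '[{"slide": [0, 0, -0.014], "delta_rot": [0, 0, 0], "fingers": -1}, {"slide": [0, 0, 0], "delta_rot": [0, 0, 0], "fingers": -1}, {"slide": [0, 0, 0], "delta_rot": [0, 0, 0], "fingers": -1}]'

```text
time_s: 10.68
tcp_pos: [0.4982, 0.1838, 0.1432]
eef_rot: [-180.0, 0.0, -90.2]
contact_force: [0.7, -0.1, -2.2]
gripper_width: 0.0375
gripper_force: 40.0
```

Free. It rose with only ~2 N. Lifting off, gently at first.

Request:
play_rows --rows '[{"slide": [0, 0, -0.02], "delta_rot": [0, 0, 0], "fingers": -1}, {"slide": [0, 0, -0.04], "delta_rot": [0, 0, 0], "fingers": -1}, {"slide": [0, 0, -0.06], "delta_rot": [0, 0, 0], "fingers": -1}, {"slide": [0, 0, -0.1], "delta_rot": [0, 0, 0], "fingers": -1}, {"slide": [0, 0, -0.2], "delta_rot": [0, 0, 0], "fingers": -1}, {"slide": [0, 0, -0.3], "delta_rot": [0, 0, 0], "fingers": -1}, {"slide": [0, 0, -0.3], "delta_rot": [0, 0, 0], "fingers": -1}, {"slide": [0, 0, 0], "delta_rot": [0, 0, 0], "fingers": -1}]'

```text
time_s: 11.68
tcp_pos: [0.4998, 0.1846, 0.3013]
eef_rot: [-179.6, 0.3, -90.2]
contact_force: [-0.5, -1.2, -1.5]
gripper_width: 0.0373
gripper_force: 40.0
```

```bash
python3 - <<'E'
from h import *
s=r.get_state(); print(s["joints"]); c=r.capture("side")
cv2.imwrite("pics/s2.png",c["image"])
E
```

```text
[ 4.14250296e+01  4.36491913e+00 -1.05794799e+01  7.44391393e-02
 -7.45855419e+01 -4.16428520e+01]
```

View pics/s2.png

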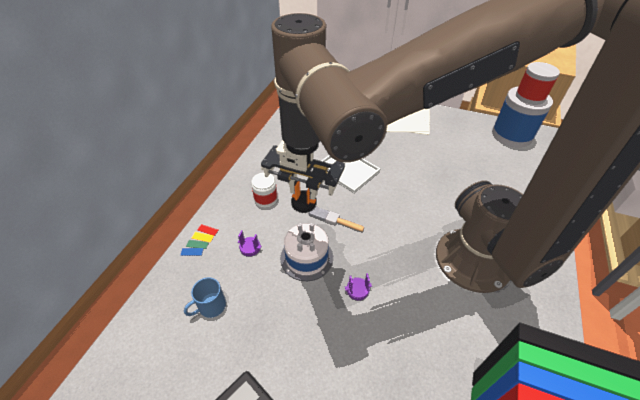

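The cap hangs upright in the gripper at (303,200) with the neck bare at (306,237). Refining the tray and bottle positions before carrying on.

```bash
python3 - <<'E'
from h import *; import pickle
a,b=pickle.load(open("cams.pkl","rb"))
print("thinner",onz(a,243,172,0),onz(b,331,144,0)); print("tin",onz(a,262,252,0),onz(b,265,202,0))
# two-view triangulation of tray corners
A=[(311,166),(314,186),(264,192),(265,169)]
B=[(379,168),(353,189),(315,164),(341,146)]
P=lambda c:np.diag([1,1,1])@np.array([[c["fx"],0,c["cx"]],[0,c["fy"],c["cy"]],[0,0,1]])@np.c_[c["R"],c["t"]]
X=cv2.triangulatePoints(P(a),P(b),np.array(A,float).T,np.array(B,float).T); X=(X[:3]/X[3]).T
print(X,X.mean(0))
for c,p in((a,(237,132)),(b,(331,108))): print("bottle top",onz(c,*p,.19))
E
```

```text
thinner [ 0.63748148 -0.39237915  0.        ] [ 0.61563844 -0.38472778  0.        ]
tin [0.74717896 0.00921616 0.        ] [0.73157429 0.01471856 0.        ]
[[ 0.38509138 -0.28739134  0.00487886]
 [ 0.44706076 -0.15338013  0.01188873]
 [ 0.62512358 -0.21949353  0.02235569]
 [ 0.5615607  -0.34640037  0.02402755]] [ 0.50470911 -0.25166634  0.01578771]
bottle top [ 0.62774313 -0.39208002  0.19      ]
bottle top [ 0.61540889 -0.36923726  0.19      ]
```

The bottle at ~(0.63,-0.385) and tin at ~(0.74,0.01) are clear of the gripper over the tray at the current yaw. Carrying the cap across.

Request:
play_rows --rows '[{"slide": [0.15, 0, 0], "delta_rot": [0, 0, 0], "fingers": -1}, {"slide": [0.3, 0, 0], "delta_rot": [0, 0, 0], "fingers": -1}, {"slide": [0.36, 0, 0], "delta_rot": [0, 0, 0], "fingers": -1}, {"slide": [0.36, 0, 0], "delta_rot": [0, 0, 0], "fingers": -1}, {"slide": [0.36, 0, 0], "delta_rot": [0, 0, 0], "fingers": -1}, {"slide": [0.36, 0, 0], "delta_rot": [0, 0, 0], "fingers": -1}, {"slide": [0.36, 0, 0], "delta_rot": [0, 0, 0], "fingers": -1}, {"slide": [0.3, 0, 0], "delta_rot": [0, 0, 0], "fingers": -1}]'

```text
time_s: 12.72
tcp_pos: [0.4951, -0.2013, 0.2952]
eef_rot: [179.9, 0.0, -90.3]
contact_force: [0.1, 0.5, -2.2]
gripper_width: 0.0372
gripper_force: 40.0
```

Request:
play_rows --rows '[{"slide": [0.2, -0.03, 0], "delta_rot": [0, 0, 0], "fingers": -1}, {"slide": [0.15, -0.02, 0.1], "delta_rot": [0, 0, 0], "fingers": -1}, {"slide": [0, 0, 0.1], "delta_rot": [0, 0, 0], "fingers": -1}, {"slide": [0, 0, 0], "delta_rot": [0, 0, 0], "fingers": -1}, {"slide": [0, 0, 0], "delta_rot": [0, 0, 0], "fingers": -1}]'

```text
time_s: 13.35
tcp_pos: [0.5039, -0.2509, 0.2665]
eef_rot: [-180.0, -0.0, -90.2]
contact_force: [0.9, 0.5, -1.5]
gripper_width: 0.0376
gripper_force: 40.0
```

```bash
python3 - <<'E'
from h import *
s,c=wrist(); print(s["tcp_pos"],s["eef_rot"]); im=c["image"]
print("expected tray ctr px",proj(c,(.506,-.25,.005)))
cv2.imwrite("pics/w3.png",im); import pickle; pickle.dump(c,open("w3.pkl","wb"))
E
```

```text
[ 0.50387451 -0.25091494  0.26650222] [-1.79998638e+02 -1.27265506e-02 -9.01683946e+01]
expected tray ctr px (np.float64(318.5477216450618), np.float64(173.09823124870772))
```

View pics/w3.png

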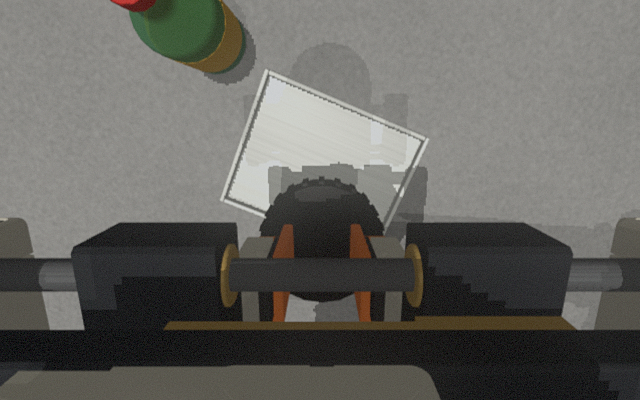

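The wrist view shows the tray's rim corners at (267,71), (428,140) and (222,199), with the cap held upright above it. Computing its centre from the diagonal.

```bash
python3 - <<'E'
from h import *; import pickle
c=pickle.load(open("w3.pkl","rb"))
p,q,s=[onz(c,*x,.02) for x in((267,71),(428,140),(222,199))]
print(p,q,s,np.linalg.norm(p-q),np.linalg.norm(p-s),"ctr",(q+s)/2)
E
```

```text
[ 0.56132056 -0.36436691  0.02      ] [ 0.38122306 -0.29001297  0.02      ] [ 0.62040617 -0.2217826   0.02      ] 0.19484254583070515 0.15434181400355376 ctr [ 0.50081461 -0.25589779  0.02      ]
```

Tray sides measure 195/154 mm, which fits. Centre is (0.501,-0.256). Correcting a few mm and lowering to just above the floor.

Request:
play_rows --rows '[{"slide": [0.033, 0.02, 0.15], "delta_rot": [0, 0, 0], "fingers": -1}, {"slide": [0, 0, 0.35], "delta_rot": [0, 0, 0], "fingers": -1}, {"slide": [0, 0, 0.35], "delta_rot": [0, 0, 0], "fingers": -1}, {"slide": [0, 0, 0.3], "delta_rot": [0, 0, 0], "fingers": -1}, {"slide": [0, 0, 0.2], "delta_rot": [0, 0, 0], "fingers": -1}, {"slide": [0, 0, 0.1], "delta_rot": [0, 0, 0], "fingers": -1}, {"slide": [0, 0, 0], "delta_rot": [0, 0, 0], "fingers": -1}, {"slide": [0, 0, 0], "delta_rot": [0, 0, 0], "fingers": -1}]'

```text
time_s: 14.4
tcp_pos: [0.5022, -0.2564, 0.0502]
eef_rot: [-179.9, -0.0, -90.2]
contact_force: [-0.1, -0.7, -1.5]
gripper_width: 0.0372
gripper_force: 40.0
```

Request:
play_rows --rows '[{"slide": [0, 0, 0.01], "delta_rot": [0, 0, 0], "fingers": -1}, {"slide": [0, 0, 0.01], "delta_rot": [0, 0, 0], "fingers": -1}, {"slide": [0, 0, 0], "delta_rot": [0, 0, 0], "fingers": -1}, {"slide": [0, 0, 0], "delta_rot": [0, 0, 0], "fingers": -1}]'

```text
time_s: 14.9
tcp_pos: [0.501, -0.2563, 0.0458]
eef_rot: [-180.0, -0.0, -90.2]
contact_force: [0.1, -0.5, -2.8]
gripper_width: 0.0371
gripper_force: 40.0
```

Request:
play_rows --rows '[{"slide": [0, 0, 0.012], "delta_rot": [0, 0, 0], "fingers": -1}, {"slide": [0, 0, 0.012], "delta_rot": [0, 0, 0], "fingers": -1}, {"slide": [0, 0, 0], "delta_rot": [0, 0, 0], "fingers": -1}, {"slide": [0, 0, 0], "delta_rot": [0, 0, 0], "fingers": -1}]'

```text
time_s: 15.4
tcp_pos: [0.5009, -0.2563, 0.042]
eef_rot: [180.0, 0.0, -90.2]
contact_force: [0.8, -0.0, -2.0]
gripper_width: 0.0374
gripper_force: 40.0
```

Request:
play_rows --rows '[{"slide": [0, 0, 0.01], "delta_rot": [0, 0, 0], "fingers": -1}, {"slide": [0, 0, 0], "delta_rot": [0, 0, 0], "fingers": -1}, {"slide": [0, 0, 0], "delta_rot": [0, 0, 0], "fingers": -1}]'

```text
time_s: 15.78
tcp_pos: [0.5011, -0.2563, 0.0409]
eef_rot: [-180.0, -0.0, -90.2]
contact_force: [-1.0, 0.9, 2.9]
gripper_width: 0.0374
gripper_force: 40.0
```

Contact with the floor (force now +2.9 N, at the expected height). Opening the fingers and withdrawing straight up.

Request:
play_rows --rows '[{"slide": [0, 0, 0], "delta_rot": [0, 0, 0], "fingers": 1}, {"slide": [0, 0, 0], "delta_rot": [0, 0, 0], "fingers": 1}, {"slide": [0, 0, 0], "delta_rot": [0, 0, 0], "fingers": 1}, {"slide": [0, 0, 0], "delta_rot": [0, 0, 0], "fingers": 1}, {"slide": [0, 0, 0], "delta_rot": [0, 0, 0], "fingers": 1}, {"slide": [0, 0, 0], "delta_rot": [0, 0, 0], "fingers": 1}]'

```text
time_s: 16.52
tcp_pos: [0.501, -0.2562, 0.0406]
eef_rot: [-180.0, -0.0, -90.2]
contact_force: [-0.7, 0.5, 0.6]
gripper_width: 0.0866
gripper_force: 0.0
```

Request:
play_rows --rows '[{"slide": [0, 0, -0.1], "delta_rot": [0, 0, 0], "fingers": 1}, {"slide": [0, 0, -0.25], "delta_rot": [0, 0, 0], "fingers": 1}, {"slide": [0, 0, -0.35], "delta_rot": [0, 0, 0], "fingers": 1}, {"slide": [0, 0, -0.35], "delta_rot": [0, 0, 0], "fingers": 1}, {"slide": [0, 0, -0.35], "delta_rot": [0, 0, 0], "fingers": 1}, {"slide": [0, 0, 0], "delta_rot": [0, 0, 0], "fingers": 1}, {"slide": [0, 0, 0], "delta_rot": [0, 0, 0], "fingers": 1}]'

```text
time_s: 17.4
tcp_pos: [0.5006, -0.2561, 0.2513]
eef_rot: [-179.9, 0.0, -90.2]
contact_force: [1.0, -1.3, -0.8]
gripper_width: 0.0881
gripper_force: 0.0
```

```bash
python3 - <<'E'
from h import *
a=r.capture("side")["image"]; s,w=wrist()
cv2.imwrite("pics/end.png",np.hstack([cv2.resize(a[80:230,240:440],(400,300)),cv2.resize(w["image"],(400,250))[:].repeat(1,0) if 0 else cv2.copyMakeBorder(cv2.resize(w["image"],(400,250)),0,50,0,0,0)]))
E
```

```text
(no output)
```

View pics/end.png

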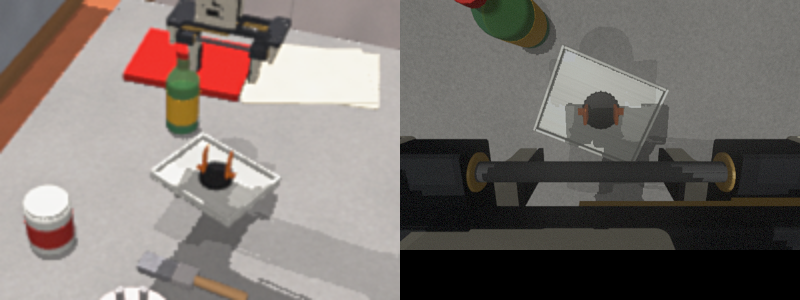

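The final picture shows the cap upright in the middle of the tray, at (217,175) in the left view and (602,110) in the right. The gripper is well clear above it, and the bottle, tin and brush have not moved. Handing in.

```bash
python3 -c "
from plant import r
print(r.close_job())"
```

```text
the job is handed in; nothing more can be done
None
```

The cap came free after about 64° of anticlockwise turning; it now stands upright and released near the centre of the tray floor, with the tin, bottle and brush looking undisturbed (the mug was not in the last picture), and the job is handed in, though the hand-in call gave no verdict.

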